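# Ready the screw feeder and hold up the full tin

## Task

The screw feeder needs a refill: turn its rate dial so that the pointer stands at the green mark, and find out by feel which of the three identical closed tins is the full, heaviest one. Finish holding that tin in the gripper, upright and still, a few centimetres above the feeder's hopper without touching it, with the other two tins standing upright on the saw top; do not let go at the end, and leave the black angle gauge and the loose wood block where they are.

Things in the scene. Friction and masses are not known exactly. Their poses are not given: they have to be found in the camera images.
- feeder: grey screw feeder, a box 180 (x) x 120 (y) x 85 mm high, fixed to the saw top; origin at the centre of its underside. Its front (local -x) carries the rate dial on top, its rear (local +x) the round open hopper; a small metal nose sticks out 11 mm from the front
- hopper_mouth (a point): centre of the hopper's mouth, level with its steel rim (84 mm outer diameter), 40 mm behind the feeder's centre and 91 mm above the saw top
- knob_grip (a point): on the dial's upright axis, 45 mm in front of the feeder's centre, 118 mm above the saw top; the TCP can stand here to grip the bar. Black grip bar 42 mm long, 12 mm thick, its top 119.5 mm above the saw top, on a 45 mm round skirt whose top is at 96 mm. Site x axis: along the bar to its pointer end (white line); z up
- green_mark (a point): middle of the green mark on the white dial plate, 30.5 mm from the dial's axis
- rate_knob (a joint): angle of the rate knob, rad, growing clockwise seen from above: 0 with the pointer at the first of the black ticks, 3.30 at the green mark; it turns endlessly, with light friction (0.04 N m), and stays where it is left. It starts 0.5 to 1.35 rad short of the mark (clockwise turn needed)
- tin_a: round closed green tin, broad blank white paper band, bare metal lid (fixed); 57 mm diameter, 58 at the lid, 67.5 mm tall. Origin: centre of its underside, z up. Grip the body about 40 mm up. All three look alike; one, any of them, is full (0.60 to 0.70 kg in all), two are almost empty (0.16 to 0.21 kg). Contents have 2 mm of play at the side, 5 mm above
- tin_b: round closed green tin, broad blank white paper band, bare metal lid (fixed); 57 mm diameter, 58 at the lid, 67.5 mm tall. Origin: centre of its underside, z up. Grip the body about 40 mm up. All three look alike; one, any of them, is full (0.60 to 0.70 kg in all), two are almost empty (0.16 to 0.21 kg). Contents have 2 mm of play at the side, 5 mm above
- tin_c: round closed green tin, broad blank white paper band, bare metal lid (fixed); 57 mm diameter, 58 at the lid, 67.5 mm tall. Origin: centre of its underside, z up. Grip the body about 40 mm up. All three look alike; one, any of them, is full (0.60 to 0.70 kg in all), two are almost empty (0.16 to 0.21 kg). Contents have 2 mm of play at the side, 5 mm above
- angle_cube: black digital angle gauge, 35x54x54 mm, origin under its centre, a bystander standing near the work: leave it where it is
- wood_block: pale wood block, 50x70x19 mm, origin under its centre, a bystander standing near the work: leave it where it is
Things that resemble listed ones, but are neither listed nor needed, are in the scene too. Leave any turquoise look-alike of the tin_c alone.

How it is judged:
On the way:
1. the rate dial's pointer has been turned to the green mark and rests there (value of joint rate_knob between 3.18 and 3.42 rad and velocity of joint rate_knob between -0.05 and 0.05 rad/s), for 0.3 s.
At the end, for the whole second after the job is handed in: Dial within 0.12 rad of the mark. Full tin in the fingers, still, within 0.25 rad of upright, within 40 mm of the hopper's axis, underside at z 100 to 250 mm, clear of the feeder. The other two (under 4 N of contact force each, so the light ones) stand upright at rest on the saw top (value of joint rate_knob between 3.18 and 3.42 rad and ((horizontal distance between tin_a and hopper_mouth below 0.04 m and height (world z) of tin_a between 0.1 and 0.25 m and angle between tin_a's own z axis and vertical below 0.25 rad and contact force between tin_a and the fingers above 1 N and contact force between tin_a and feeder below 0.1 N and linear speed of tin_a below 0.03 m/s and height (world z) of tin_b between -0.006 and 0.006 m and angle between each of tin_b, tin_c's own z axis and vertical below 0.1 rad and linear speed of each of tin_b, tin_c below 0.02 m/s and contact force between each of tin_b, tin_c and anything else below 4 N and height (world z) of tin_c between -0.006 and 0.006 m) or (horizontal distance between tin_b and hopper_mouth below 0.04 m and height (world z) of tin_b between 0.1 and 0.25 m and angle between tin_b's own z axis and vertical below 0.25 rad and contact force between tin_b and the fingers above 1 N and contact force between tin_b and feeder below 0.1 N and linear speed of tin_b below 0.03 m/s and height (world z) of tin_a between -0.006 and 0.006 m and angle between each of tin_a, tin_c's own z axis and vertical below 0.1 rad and linear speed of each of tin_a, tin_c below 0.02 m/s and contact force between each of tin_a, tin_c and anything else below 4 N and height (world z) of tin_c between -0.006 and 0.006 m) or (horizontal distance between tin_c and hopper_mouth below 0.04 m and height (world z) of tin_c between 0.1 and 0.25 m and angle between tin_c's own z axis and vertical below 0.25 rad and contact force between tin_c and the fingers above 1 N and contact force between tin_c and feeder below 0.1 N and linear speed of tin_c below 0.03 m/s and height (world z) of tin_a between -0.006 and 0.006 m and angle between each of tin_a, tin_b's own z axis and vertical below 0.1 rad and linear speed of each of tin_a, tin_b below 0.02 m/s and contact force between each of tin_a, tin_b and anything else below 4 N and height (world z) of tin_b between -0.006 and 0.006 m))); the arm keeps its last pose, push and grip.
It fails at once if angle cube pushed more than 30 mm from where it was (distance of angle_cube from where it was at the start of the episode above 0.03 m).
It fails at once if wood block pushed more than 30 mm from where it was (distance of wood_block from where it was at the start of the episode above 0.03 m).
It fails at once if a tin tipped over (angle between any of tin_a, tin_b, tin_c's own z axis and vertical above 0.7 rad).
It also fails if it takes over 72 s, if anything falls off the work surface, if the arm or the gripper's body presses on something with over 40 N, if the wrist force passes 120 N, or if a joint passes its speed limit or range.

## Robot

A 7-joint arm with a two-finger parallel gripper is mounted at the origin on the work surface; the furniture and walls round the work are solid. World frame = base frame: x ahead of the robot, y to its left, z up, the work surface at z = 0. Lengths are in m, angles in rad, forces in N, time in s.
With the tool pointing down it reaches from about 0.425 to 0.95 m from the base axis. Payload 4.7 kg.
Tool frame: the origin (TCP) lies between the finger pads, 19 mm behind the fingertips; this is the grasp point; z points along the fingers, y is the line along which they close (so a half turn about z gives the same grasp; the last joint's range is limited). The gripper opens to 87 mm and grips with 3 to 60 N. Pads are 19 mm wide; open, the fingers measure 117 mm over their backs; the gripper's body (75 mm by 190 mm) begins 51 mm behind the grasp point.
Start: joints at [-1.248, 0.469, -0.049, 1.532, 0.024, 1.141, -0.082], TCP at [0.233, 0.634, 0.241] pointing down, gripper open.
Joint ranges: [-2.59, 2.59], [-0.33, 1.99], [-1.39, 1.29], [0.1, 2.45], [-1.04, 4.18], [0.21, 1.99], [-2.66, 2.66]. Speed limits (rad/s): [2.57, 2.57, 3.14, 3.14, 3.14, 3.14, 3.14].

## Interface

Orientations are given as a rotation vector (axis times angle).
In Python, from bench import read_state, capture, camera_info, close_job gives the robot as it stands. The module is installed in compiled form; this text tells all that it offers.
- The arm moves only by the shell command python3 -m jog 'ROWS' [FORCE]. ROWS is JSON, a list of rows, each a list of 3 entries, a list of its own where there are three numbers: the closure in counts, from 0 (fully open) to 255 (shut), then the shift along the tool's x, y, z in units of 40 mm (1.0 is 40 mm), then the turn, a rotation vector about the tool's x, y, z in units of 6 degrees (1.0 is 6 degrees). A call has 1 to 10 rows; each row shifts and turns the commanded pose from where the row before left it, along the tool's axes as they then stand; what a row does not reach is not made up. A row lasts 1/12 s, in which the tool goes at most 41.7 mm and 7.16 degrees, less where a joint would pass 70% of its speed; a pose out of reach is approached as far as the arm can. A call is refused whole if a number of a shift passes 1 or a number of a turn 1, either way. A call with a gripper value outside its range is refused whole. The fingers move at their own pace and stop on an object; FORCE is the grip in N (left out, the last holds). Time passes only in rows, so rows that do not move let the fingers close. It gives the time, the measured TCP pose, the force, the opening and the grip force at its end, in the units of the state.
- read_state(): the state, without advancing time (a new reading comes with each control period).
- capture(name): name is "scene" or "top" or "wrist"; returns (picture, depth): 400x640x3 uint8, red, green, blue; 400x640 float32, m along the optical axis (not along the pixel's ray), 0 where there is no reading.
- camera_info(name): a dict with "camera_matrix" (3x3 intrinsics, pixels), "k1" (the pictures are not rectified: a ray, as slopes to the right and down, at radius r is drawn at 1 + k1 r^2 times it, then the intrinsics apply), "rvec" (rotation vector, rad) and "tvec" (3), from world to camera coordinates, as OpenCV has them. Camera axes: x right, y down, z forward; pixel columns grow to the right and rows downward; lengths in m; the calibration is good to about 2 mm. A picture is of the moment at which its call begins: read the wrist's pose just before it. camera_info takes no time and is no camera call; for the wrist camera it gives the pose at the moment of the call.
- close_job(): hands the job in; it is judged then, once.
The state is a dict: "time_s": time; "joint_pos": joint angles; "qd": joint speeds; "effort": joint torques, N m; "tool_pos": TCP position; "tool_rot": TCP orientation; "force": force on the tool from outside, world axes, zero at the start; "torque": the same for the moment, N m; "opening": opening from 0.0 (shut) to 1.0 (fully open); "finger_force": force on a finger pad.
Only numpy, scipy, OpenCV 4.12 (cv2) and the standard library are available. Lean on these libraries where they do the work, as an engineer would, in place of code of your own. Each camera call takes 0.05 s, during which the arm holds its last target. There are 200 camera calls.

## Working session

There is one attempt and no reset: what is moved stays moved. The work goes in short steps, Python scripts to look and compute and a shell command to move; the robot and the scene stay as the last step left them, time stands still between calls to the robot, and variables do not carry over. Pictures are saved under pics/ and viewed, at most 10 in all, crops included, and the job is handed in when it is done.

```bash
mkdir -p pics; cat > h.py <<'E'
import numpy as np, cv2
from bench import read_state, capture, camera_info
from scipy.spatial.transform import Rotation as R
def und(ci,uv):
    K=np.array(ci["camera_matrix"]);uv=np.atleast_2d(uv).astype(float)
    return cv2.undistortPoints(uv[:,None],K,np.array([ci["k1"],0,0,0,0.]))[:,0]
def world(ci,uv,z=None,d=None):
    s=und(ci,uv);Rm=R.from_rotvec(np.ravel(ci["rvec"])).as_matrix();t=np.ravel(ci["tvec"])
    c=-Rm.T@t; r=np.c_[s,np.ones(len(s))]@Rm
    k=(z-c[2])/r[:,2] if d is None else np.ravel(d)
    return c+r*k[:,None]
def cloud(ci,dep):
    v,u=np.mgrid[0:400,0:640];P=world(ci,np.c_[u.ravel(),v.ravel()],d=dep.ravel()).reshape(400,640,3)
    P[dep==0]=np.nan;return P
def tolocal(p,st=None):
    st=st or read_state();return R.from_rotvec(st["tool_rot"]).inv().apply(np.array(p)-st["tool_pos"])
E
python3 - <<'E'
from h import *
for n in("scene","top"):
    p,d=capture(n);cv2.imwrite(f"pics/{n}1.png",p[...,::-1]);np.savez(n+".npz",p=p,d=d)
    ci=camera_info(n);print(n,ci["tvec"],ci["rvec"],ci["k1"],ci["camera_matrix"])
s=read_state();print(s)
E
```

```text
scene [-0.29756873  0.22105113  0.70047344] [ 2.0418728  -0.85435803  0.47288542] -0.07287739289048364 [[412.33878599   0.         310.39185522]
 [  0.         412.33878599 199.80147264]
 [  0.           0.           1.        ]]
top [-0.00122473  0.43787439  1.09553508] [ 2.14051348 -2.20548185  0.12260953] 0.043697125949645636 [[473.6137366    0.         324.88909812]
 [  0.         473.6137366  203.61882123]
 [  0.           0.           1.        ]]
{'time_s': 0.1, 'joint_pos': array([-1.24785528,  0.46938955, -0.04859914,  1.53358146,  0.02411307,
        1.14099864, -0.08232949]), 'qd': array([-0.00024183, -0.00329704, -0.00071696, -0.00288845, -0.00098752,
       -0.00033206,  0.00028907]), 'effort': array([ 1.45167469e-04, -5.09169352e+01, -8.13265750e-02, -2.36831439e+01,
       -6.14991901e-02,  3.44689039e-02,  4.17628291e-05]), 'tool_pos': array([0.23243461, 0.63317472, 0.24028201]), 'tool_rot': array([-5.49768082e-01, -3.09286797e+00,  2.78714967e-03]), 'force': array([ 0.7311821 , -0.18735097,  0.18332744]), 'torque': array([ 0.0122344 , -0.06189743, -0.00121023]), 'finger_force': 0.0, 'opening': 0.9996213237316136}
```

View pics/top1.png

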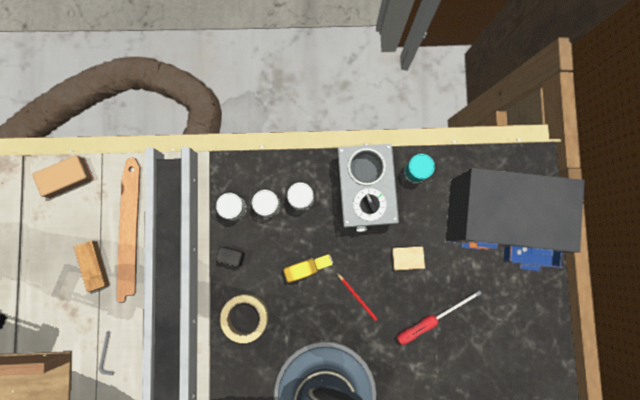

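View pics/scene1.png

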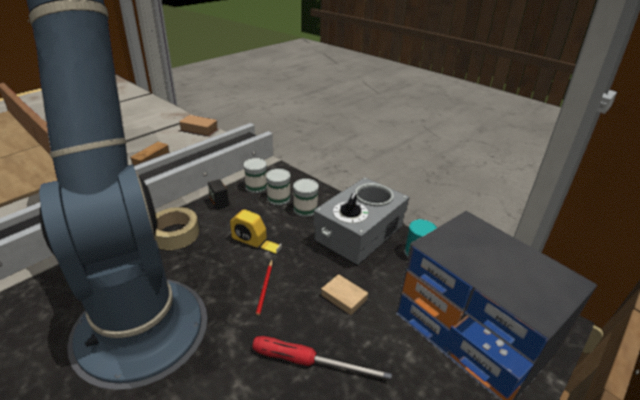

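Top view: three metal-lidded tins at (230,207), (265,203) and (300,196). The feeder is at (368,187), with its dial at (370,204) and hopper at (366,165). The turquoise look-alike at (419,168) must be left alone. The gauge is at (230,257) and the block at (408,258).

```bash
python3 - <<'E'
from h import *
f=np.load("top.npz");p,d=f["p"],f["d"];ci=camera_info("top")
P=cloud(ci,d);Z=P[...,2]
print("table z",np.nanmedian(Z[300:330,300:330]))
hsv=cv2.cvtColor(p,cv2.COLOR_RGB2HSV)
lid=((hsv[...,1]<60)&(hsv[...,2]>150)&(Z>0.05)&(Z<0.08)).astype(np.uint8)
def blobs(m,a0,z,box):
    n,l,s,c=cv2.connectedComponentsWithStats(m)
    for i in range(1,n):
        x,y=c[i]
        if s[i,4]>a0 and box[0]<x<box[1] and box[2]<y<box[3]:
            ct=cv2.findContours((l==i).astype(np.uint8),0,1)[0][0]
            (cx,cy),r=cv2.minEnclosingCircle(ct)
            print(s[i],(cx,cy),r,"W",world(ci,(cx,cy),z=z)[0].round(4),"zmed",np.nanmedian(Z[l==i]).round(4))
print("lids");blobs(lid,100,0.0675,(205,330,150,240))
fe=((Z>0.075)&(Z<0.13)).astype(np.uint8);fe[:,:325]=0;fe[:,402:]=0;fe[:130]=0;fe[245:]=0
m=((Z>0.079)&(Z<0.135));q=P[fe>0]
ct=max(cv2.findContours(fe,0,1)[0],key=cv2.contourArea)
W=world(ci,ct[:,0],z=0.085)
r=cv2.minAreaRect((W[:,:2]*1000).astype(np.float32));print("feeder rect mm",r)
cv2.imwrite("pics/dial.png",cv2.resize(p[140:235,330:410,::-1],None,fx=6,fy=6,interpolation=cv2.INTER_CUBIC))
hop=((Z<0.08)).astype(np.uint8);hop[:148]=0;hop[186:]=0;hop[:,345:388]*=1;hop[:,:345]=0;hop[:,388:]=0
print("hop");blobs(hop,50,0.091,(0,640,0,400))
gm=((hsv[...,0]>40)&(hsv[...,0]<85)&(hsv[...,1]>80)&(hsv[...,2]>60)).astype(np.uint8)
print("green");blobs(gm,1,0.09,(335,400,140,235))
print("gauge,block (rough)",world(ci,[(230,257),(408,258)],z=0.03).round(3))
E
```

```text
table z -7.506032287041275e-05
lids
[288 183  25  25 498] (299.5, 195.11111450195312) 12.681501388549805 W [0.4541 0.0432 0.0675] zmed 0.0664
[252 190  26  25 514] (264.4137878417969, 202.39654541015625) 12.870172500610352 W [0.4398 0.1229 0.0675] zmed 0.0662
[216 193  26  26 520] (228.86000061035156, 205.5) 12.947284698486328 W [0.4351 0.2029 0.0675] zmed 0.0662
feeder rect mm ((472.2617492675781, -109.25253295898438), (180.2266387939453, 120.3977279663086), 2.4402942657470703)
hop
[350 151  32  32 783] (365.6188049316406, 166.5395965576172) 16.014978408813477 W [ 0.5111 -0.107   0.091 ] zmed 0.0468
green
[379 195   2   2   2] (379.5, 195.5) 0.7072067856788635 W [ 0.4452 -0.1354  0.09  ] zmed 0.0876
gauge,block (rough) [[ 0.319  0.209  0.03 ]
 [ 0.305 -0.203  0.03 ]]
```

View pics/dial.png

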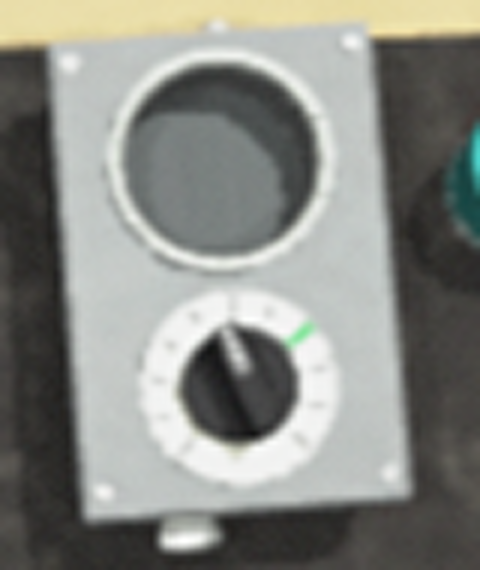

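Pointer is at crop (228,325) and the green mark at crop (302,333), so the clockwise turn is about 1.2 rad. The feeder measures 180.2 x 120.4 mm, which matches its given size. I'm moving toward the dial.

```bash
python3 -m jog '[[0,[0,0,0],[0,0,-0.83]],[0,[0,0,0],[0,0,-0.83]],[0,[0,0,0],[0,0,-0.83]],[0,[0,0,0],[0,0,-0.83]],[0,[-0.8,-0.6,0],[0,0,0]],[0,[-0.8,-0.6,0],[0,0,0]],[0,[-0.8,-0.6,0],[0,0,0]],[0,[-0.8,-0.6,0],[0,0,0]],[0,[-0.8,-0.6,0],[0,0,0]],[0,[-0.8,-0.6,0],[0,0,0]]]' 30
python3 -m jog '[[0,[0,-1,0],[0,0,0]],[0,[0,-1,0],[0,0,0]],[0,[0,-1,0],[0,0,0]],[0,[0,-1,0],[0,0,0]],[0,[0,-1,0],[0,0,0]],[0,[0,-1,0],[0,0,0]],[0,[0,-1,0],[0,0,0]],[0,[0,-1,0],[0,0,0]],[0,[0,-1,0],[0,0,0]],[0,[0,-1,0],[0,0,0]]]'
python3 - <<'E'
from h import *
f=np.load("top.npz");P=cloud(camera_info("top"),f["d"]);q=P[(P[...,2]>.108)&(P[...,2]<.135)&(abs(P[...,0]-.427)<.035)&(abs(P[...,1]+.111)<.035)]
print(len(q),q.mean(0)); 
if len(q)>5:
    u,s,v=np.linalg.svd(q[:,:2]-q[:,:2].mean(0));print(np.degrees(np.arctan2(v[0,1],v[0,0])),s)
print("fence z",[round(float(np.nanmedian(P[138:146,a:a+20,2])),3) for a in(220,290,350)], P[143,300])
E
```

```text
time_s: 0.93
tool_pos: [0.4251, 0.4873, 0.2409]
tool_rot: [-0.006, -3.141, 0.001]
force: [0.2, 0.8, 0.7]
opening: 0.999
finger_force: 0.0
time_s: 1.77
tool_pos: [0.4216, 0.0869, 0.2411]
tool_rot: [-0.006, -3.141, -0.0]
force: [1.3, -0.0, -1.0]
opening: 1.001
finger_force: 0.0
121 [ 0.42678896 -0.11090256  0.11826471]
-156.4406015203159 [0.13365173 0.04051737]
fence z [-0.073, -0.073, -0.072] [ 0.60644099  0.0441889  -0.06872798]
```

```bash
python3 -m jog '[[0,[-0.12,-0.99,0],[0,0,0]],[0,[0,-0.99,0],[0,0,0]],[0,[0,-0.99,0],[0,0,0]],[0,[0,-0.99,0],[0,0,0]],[0,[0,-0.99,0],[0,0,0]],[0,[0,0,0],[0,0,-0.98]],[0,[0,0,0],[0,0,-0.98]],[0,[0,0,0],[0,0,-0.98]],[0,[0,0,0],[0,0,-0.98]]]'
python3 - <<'E'
from h import *
ci=camera_info("wrist");p,d=capture("wrist");P=cloud(ci,d);np.savez("w1.npz",p=p,d=d)
hsv=cv2.cvtColor(p,cv2.COLOR_RGB2HSV)
c=np.array([.4268,-.1109])
near=np.hypot(P[...,0]-c[0],P[...,1]-c[1])<.04
b=near&(P[...,2]>.108)&(P[...,2]<.13);q=P[b]
print(len(q))
if len(q)>20:
    k=q[:,:2].mean(0);v=np.linalg.svd(q[:,:2]-k,full_matrices=False)[2][0];print("bar",q.mean(0),np.degrees(np.arctan2(v[1],v[0])))
g=near&(hsv[...,0]>40)&(hsv[...,0]<85)&(hsv[...,1]>80);q=P[g];print("green",len(q),np.nanmedian(q,0),)
m=np.nanmean(q,0)[:2]-c;print(np.degrees(np.arctan2(m[1],m[0])),np.hypot(*m))
cv2.imwrite("pics/w1.png",p[...,::-1]);s=read_state();print(s["tool_pos"],s["tool_rot"],s["joint_pos"])
E
```

```text
time_s: 2.52
tool_pos: [0.4259, -0.1094, 0.2409]
tool_rot: [0.64, -3.075, -0.001]
force: [-1.0, 0.7, 0.0]
opening: 1.001
finger_force: 0.0
503
bar [ 0.42619013 -0.11301118  0.12009738] 23.430216601299776
green 15 [ 0.44654744 -0.13614176  0.08904359]
-52.02864621337725 0.03209027804499789
[ 0.42596199 -0.10924364  0.24090654] [ 6.45966398e-01 -3.07381526e+00 -3.92999595e-04] [-0.13043802  0.07375594  0.30408558  2.07529324 -0.0262748   0.99675629
  2.17222664]
```

View pics/w1.png

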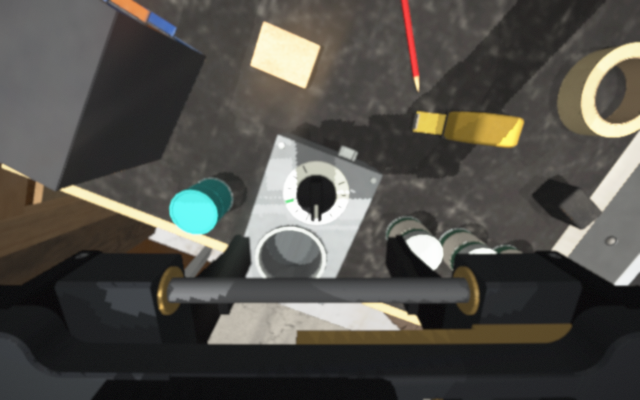

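Wrist view: dial at (316,193), pointer toward (317,215), green mark at (289,201). The bar lies at 23.5 deg, the mark at about -51 deg, and the tool is already aligned. Descending and gripping.

```bash
python3 -m jog '[[0,[0,-0.06,0.77],[0,0,0]],[0,[0,0,0.77],[0,0,0]],[0,[0,0,0.77],[0,0,0]],[0,[0,0,0.73],[0,0,0]],[0,[0,0,0],[0,0,0]],[255,[0,0,0],[0,0,0]],[255,[0,0,0],[0,0,0]],[255,[0,0,0],[0,0,0]],[255,[0,0,0],[0,0,0]],[255,[0,0,0],[0,0,0]]]' 15
python3 -m jog '[[255,[0,0,0],[0,0,0]],[255,[0,0,0],[0,0,0]],[255,[0,0,0],[0,0,0]],[255,[0,0,0],[0,0,0]],[255,[0,0,0],[0,0,0]],[255,[0,0,0],[0,0,0]]]'
```

```text
time_s: 3.4
tool_pos: [0.4281, -0.1114, 0.1209]
tool_rot: [-0.633, 3.074, -0.001]
force: [0.3, 0.1, -0.2]
opening: 0.706
finger_force: 0.0
time_s: 3.9
tool_pos: [0.4272, -0.1113, 0.1196]
tool_rot: [0.634, -3.077, -0.0]
force: [-0.4, -0.2, 1.0]
opening: 0.249
finger_force: 0.0
```

```bash
python3 -m jog '[[255,[0,0,0.03],[0,0,0]],[255,[0,0,0],[0,0,0]],[255,[0,0,0],[0,0,0]],[255,[0,0,0],[0,0,0]]]'
python3 -m jog '[[255,[0,0,0],[0,0,0.8]],[255,[0,0,0],[0,0,0.8]],[255,[0,0,0],[0,0,0.8]],[255,[0,0,0],[0,0,0.8]],[255,[0,0,0],[0,0,0.8]],[255,[0,0,0],[0,0,0.8]],[255,[0,0,0],[0,0,0.8]],[255,[0,0,0],[0,0,0.8]],[255,[0,0,0],[0,0,0.8]],[255,[0,0,0],[0,0,0.8]]]'
python3 -m jog '[[255,[0,0,0],[0,0,0.9]],[255,[0,0,0],[0,0,0.9]],[255,[0,0,0],[0,0,0.9]],[255,[0,0,0],[0,0,0.9]],[255,[0,0,0],[0,0,0.8]],[255,[0,0,0],[0,0,0]],[255,[0,0,0],[0,0,0]],[255,[0,0,0],[0,0,0]]]'
```

```text
time_s: 4.23
tool_pos: [0.4272, -0.1113, 0.1182]
tool_rot: [0.634, -3.077, -0.0]
force: [-0.3, 0.1, -2.4]
opening: 0.139
finger_force: 15.0
time_s: 5.07
tool_pos: [0.4272, -0.1109, 0.1182]
tool_rot: [-0.678, -3.067, -0.001]
force: [1.1, 0.4, -2.4]
opening: 0.139
finger_force: 15.0
time_s: 5.73
tool_pos: [0.4273, -0.1108, 0.1183]
tool_rot: [-1.352, -2.835, -0.001]
force: [1.7, 2.8, -4.4]
opening: 0.131
finger_force: 15.0
```

```bash
python3 -m jog '[[0,[0,0,0],[0,0,0]],[0,[0,0,0],[0,0,0]],[0,[0,0,0],[0,0,0]],[0,[0,0,-0.1],[0,0,0]],[0,[0,0,-0.7],[0,0,0]],[0,[0,0,-0.8],[0,0,0]],[0,[0,0,-0.8],[0,0,0]],[0,[0,0,-0.8],[0,0,0]],[0,[0,0,0],[0,0,0]]]'
python3 - <<'E'
from h import *
ci=camera_info("wrist");p,d=capture("wrist");P=cloud(ci,d)
hsv=cv2.cvtColor(p,cv2.COLOR_RGB2HSV);c=np.array([.4270,-.112])
near=np.hypot(P[...,0]-c[0],P[...,1]-c[1])<.042
q=P[near&(P[...,2]>.108)&(P[...,2]<.13)]
k=q[:,:2].mean(0);v=np.linalg.svd(q[:,:2]-k,full_matrices=False)[2][0];print("bar",len(q),q.mean(0),np.degrees(np.arctan2(v[1],v[0])))
g=near&(hsv[...,0]>40)&(hsv[...,0]<85)&(hsv[...,1]>80);q=P[g]
for cc in(c,k):
  m=np.nanmean(q,0)[:2]-cc;print("green",len(q),np.degrees(np.arctan2(m[1],m[0])),np.hypot(*m))
u=np.argwhere(near);a=u.min(0);b=u.max(0);print(a,b)
cv2.imwrite("pics/w2.png",cv2.resize(p[a[0]:b[0],a[1]:b[1],::-1],(480,480),interpolation=cv2.INTER_CUBIC));s=read_state();print(s["tool_pos"],s["tool_rot"])
E
```

```text
time_s: 6.48
tool_pos: [0.4307, -0.1126, 0.2522]
tool_rot: [1.351, 2.824, 0.009]
force: [1.1, -0.3, -0.0]
opening: 0.735
finger_force: 0.0
bar 475 [ 0.42613464 -0.11125313  0.12005999] -50.325666203432554
green 0 nan nan
green 0 nan nan
[149 152] [399 476]
[ 0.42923939 -0.1119728   0.24966163] [1.35223769 2.82827812 0.00642218]<stdin>:9: RuntimeWarning: Mean of empty slice
```

View pics/w2.png

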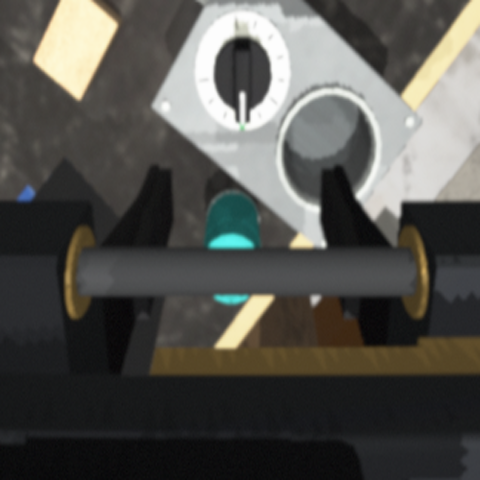

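The pointer now sits on the green mark (crop 242,127). Next is the right-hand tin.

```bash
python3 -m jog '[[0,[0,0,0],[0,0,1]],[0,[0,0,0],[0,0,1]],[0,[0,0,0],[0,0,1]],[0,[0,0,0],[0,0,1]],[0,[0,0,0],[0,0,1]],[0,[0.93,0.31,0],[0,0,0]],[0,[0.93,0.31,0],[0,0,0]],[0,[0.93,0.31,0],[0,0,0]],[0,[0.93,0.31,0],[0,0,0]],[0,[0,0,0],[0,0,0]]]' 30
python3 - <<'E'
from h import *
s=read_state();x=R.from_rotvec(s["tool_rot"]).as_matrix();print(s["tool_pos"],np.degrees(np.arctan2(x[1,0],x[0,0])),s["force"])
p,d=capture("top");ci=camera_info("top");P=cloud(ci,d);cv2.imwrite("pics/t2.png",p[...,::-1])
for t in((.4541,.0432,.04),(.4398,.1229,.04),(.4351,.2029,.04)):print(tolocal(t,s)/.04)
E
```

```text
time_s: 7.37
tool_pos: [0.4534, 0.0511, 0.2454]
tool_rot: [-2.028, -2.397, -0.001]
force: [0.4, -0.2, 0.8]
opening: 1.002
finger_force: 0.0
[0.45343834 0.05111221 0.24535684] 99.54546862653737 [ 0.38954852 -0.197638    0.80156898]
[-0.20716927 -0.01176961  5.13356477]
[ 1.81702415 -0.0338996   5.1372756 ]
[3.80881451 0.18189101 5.14070861]
```

```bash
python3 -m jog '[[0,[-0.2,0,0.2],[0,0,0]],[0,[0,0,1],[0,0,0]],[0,[0,0,1],[0,0,0]],[0,[0,0,1],[0,0,0]],[0,[0,0,1],[0,0,0]],[0,[0,0,0.6],[0,0,0]],[0,[0,0,0.3],[0,0,0]],[0,[0,0,0],[0,0,0]],[255,[0,0,0],[0,0,0]],[255,[0,0,0],[0,0,0]]]'
python3 -m jog '[[255,[0,0,0],[0,0,0]],[255,[0,0,0],[0,0,0]],[255,[0,0,0],[0,0,0]],[255,[0,0,0],[0,0,0]],[255,[0,0,0],[0,0,0]]]'
```

```text
time_s: 8.25
tool_pos: [0.455, 0.0346, 0.0431]
tool_rot: [2.044, 2.385, 0.001]
force: [-0.6, 0.4, 0.9]
opening: 0.919
finger_force: 0.0
time_s: 8.67
tool_pos: [0.4554, 0.0357, 0.0432]
tool_rot: [2.042, 2.386, 0.003]
force: [0.4, -0.2, 4.7]
opening: 0.637
finger_force: 29.9
```

```bash
python3 -m jog '[[0,[0,0,0],[0,0,0]],[0,[0,0,0],[0,0,0]],[0,[0,0,0],[0,0,0]],[0,[0.19,0,0],[0,0,0]],[0,[0,0,0],[0,0,0]],[0,[0,0,0],[0,0,0]],[255,[0,0,0],[0,0,0]],[255,[0,0,0],[0,0,0]],[255,[0,0,0],[0,0,0]],[255,[0,0,0],[0,0,0]]]'
python3 -m jog '[[255,[0,0,0],[0,0,0]],[255,[0,0,0],[0,0,0]],[255,[0,0,0],[0,0,0]]]'
python3 -m jog '[[255,[0,0,-0.2],[0,0,0]],[255,[0,0,-0.3],[0,0,0]],[255,[0,0,0],[0,0,0]],[255,[0,0,0],[0,0,0]],[255,[0,0,0],[0,0,0]],[255,[0,0,0],[0,0,0]]]'
for i in 1 2 3; do python3 -m jog '[[255,[0,0,0],[0,0,0]],[255,[0,0,0],[0,0,0]]]' | grep force; done
```

```text
time_s: 9.5
tool_pos: [0.4533, 0.0429, 0.0424]
tool_rot: [-2.043, -2.387, 0.0]
force: [-0.1, 0.3, 0.3]
opening: 0.781
finger_force: 0.0
time_s: 9.75
tool_pos: [0.4535, 0.0429, 0.0425]
tool_rot: [2.043, 2.387, 0.0]
force: [0.5, 0.2, -0.1]
opening: 0.641
finger_force: 30.0
time_s: 10.25
tool_pos: [0.4529, 0.043, 0.0621]
tool_rot: [-2.042, -2.386, 0.001]
force: [-0.7, 0.4, -2.0]
opening: 0.637
finger_force: 30.0
force: [-0.8, 0.8, -1.4]
finger_force: 30.0
force: [0.8, -0.3, -2.2]
finger_force: 30.0
force: [0.1, 0.1, -0.6]
finger_force: 30.0
```

About 1.6 N, so this tin is light. I'm putting it back and going to the middle tin.

```bash
python3 -m jog '[[255,[0,0,0.25],[0,0,0]],[255,[0,0,0.15],[0,0,0]],[255,[0,0,0.1],[0,0,0]],[255,[0,0,0],[0,0,0]],[255,[0,0,0],[0,0,0]],[0,[0,0,0],[0,0,0]],[0,[0,0,0],[0,0,0]],[0,[0,0,0],[0,0,0]],[0,[0,0,0],[0,0,0]],[0,[0,0,0],[0,0,0]]]'
python3 -m jog '[[0,[0,0,-0.8],[0,0,0]],[0,[0,0,-0.9],[0,0,0]],[0,[0,0,0],[0,0,0]],[0,[0.68,0,0],[0,0,0]],[0,[0.68,0,0],[0,0,0]],[0,[0.67,0,0],[0,0,0]],[0,[0,0,0],[0,0,0]],[0,[0,0,0],[0,0,0]]]'
python3 - <<'E'
from h import *
s=read_state();print(tolocal((.4398,.1229,.0425),s)/.04)
E
```

```text
time_s: 11.58
tool_pos: [0.4535, 0.043, 0.0425]
tool_rot: [2.043, 2.387, 0.0]
force: [1.5, 0.1, -0.2]
opening: 0.934
finger_force: 0.0
time_s: 12.25
tool_pos: [0.4405, 0.1247, 0.1103]
tool_rot: [-2.038, -2.39, -0.0]
force: [0.9, -0.4, -0.2]
opening: 0.999
finger_force: 0.0
[-0.04170309 -0.02389012  1.69583533]
```

```bash
python3 -m jog '[[0,[-0.04,-0.02,0.7],[0,0,0]],[0,[0,0,0.7],[0,0,0]],[0,[0,0,0.3],[0,0,0]],[0,[0,0,0],[0,0,0]],[255,[0,0,0],[0,0,0]],[255,[0,0,0],[0,0,0]],[255,[0,0,0],[0,0,0]],[255,[0,0,0],[0,0,0]],[255,[0,0,0],[0,0,0]],[255,[0,0,0],[0,0,0]]]'
python3 -m jog '[[255,[0,0,0],[0,0,0]],[255,[0,0,0],[0,0,0]],[255,[0,0,0],[0,0,0]],[255,[0,0,-0.2],[0,0,0]],[255,[0,0,-0.3],[0,0,0]],[255,[0,0,0],[0,0,0]],[255,[0,0,0],[0,0,0]],[255,[0,0,0],[0,0,0]],[255,[0,0,0],[0,0,0]]]'
for i in 1 2 3; do python3 -m jog '[[255,[0,0,0],[0,0,0]],[255,[0,0,0],[0,0,0]]]' | grep force; done
```

```text
time_s: 13.08
tool_pos: [0.4407, 0.1217, 0.043]
tool_rot: [2.042, 2.387, 0.002]
force: [-0.7, 0.0, 4.1]
opening: 0.642
finger_force: 30.0
time_s: 13.83
tool_pos: [0.4397, 0.1214, 0.062]
tool_rot: [-2.042, -2.387, 0.001]
force: [0.0, -0.6, -2.5]
opening: 0.643
finger_force: 30.0
force: [-0.4, 0.9, -1.4]
finger_force: 30.0
force: [0.5, 0.0, -2.0]
finger_force: 30.0
force: [0.6, -0.8, -1.9]
finger_force: 30.0
```

Also light, at about 2 N. On to the left tin.

```bash
python3 -m jog '[[255,[0,0,0.25],[0,0,0]],[255,[0,0,0.15],[0,0,0]],[255,[0,0,0.1],[0,0,0]],[255,[0,0,0],[0,0,0]],[255,[0,0,0],[0,0,0]],[0,[0,0,0],[0,0,0]],[0,[0,0,0],[0,0,0]],[0,[0,0,0],[0,0,0]],[0,[0,0,0],[0,0,0]],[0,[0,0,0],[0,0,0]]]'
python3 -m jog '[[0,[0,0,-0.8],[0,0,0]],[0,[0,0,-0.9],[0,0,0]],[0,[0,0,0],[0,0,0]],[0,[0.68,0.07,0],[0,0,0]],[0,[0.68,0.07,0],[0,0,0]],[0,[0.66,0.06,0],[0,0,0]],[0,[0,0,0],[0,0,0]],[0,[0,0,0],[0,0,0]]]'
python3 - <<'E'
from h import *
s=read_state();print(tolocal((.4351,.2029,.0425),s)/.04)
E
```

```text
time_s: 15.17
tool_pos: [0.4403, 0.1215, 0.0423]
tool_rot: [2.043, 2.387, -0.0]
force: [0.5, -0.3, 0.6]
opening: 0.933
finger_force: 0.0
time_s: 15.83
tool_pos: [0.4353, 0.204, 0.1102]
tool_rot: [-2.038, -2.39, 0.0]
force: [-0.3, 0.0, -0.1]
opening: 1.0
finger_force: 0.0
[-0.02713719 -0.01050764  1.69192099]
```

```bash
python3 -m jog '[[0,[0,0,0.7],[0,0,0]],[0,[0,0,0.7],[0,0,0]],[0,[0,0,0.3],[0,0,0]],[0,[0,0,0],[0,0,0]],[255,[0,0,0],[0,0,0]],[255,[0,0,0],[0,0,0]],[255,[0,0,0],[0,0,0]],[255,[0,0,0],[0,0,0]],[255,[0,0,0],[0,0,0]],[255,[0,0,0],[0,0,0]]]' 40
python3 -m jog '[[255,[0,0,0],[0,0,0]],[255,[0,0,0],[0,0,0]],[255,[0,0,0],[0,0,0]],[255,[0,0,-0.2],[0,0,0]],[255,[0,0,-0.3],[0,0,0]],[255,[0,0,0],[0,0,0]],[255,[0,0,0],[0,0,0]],[255,[0,0,0],[0,0,0]],[255,[0,0,0],[0,0,0]]]'
for i in 1 2 3; do python3 -m jog '[[255,[0,0,0],[0,0,0]],[255,[0,0,0],[0,0,0]]]' | grep force; done
```

```text
time_s: 16.67
tool_pos: [0.4359, 0.2028, 0.043]
tool_rot: [-2.042, -2.387, -0.002]
force: [-0.4, -0.7, 4.4]
opening: 0.636
finger_force: 40.1
time_s: 17.42
tool_pos: [0.4349, 0.2023, 0.0618]
tool_rot: [-2.042, -2.387, 0.002]
force: [0.4, -0.4, -5.4]
opening: 0.639
finger_force: 40.0
force: [-0.1, -0.3, -6.4]
finger_force: 40.0
force: [-0.1, 0.7, -6.9]
finger_force: 40.0
force: [-0.9, 0.7, -6.1]
finger_force: 40.0
```

The left tin is full at about 6.4 N. Lifting it and carrying it to the hopper.

```bash
python3 -m jog '[[255,[0,0,-0.3],[0,0,0]],[255,[0,0,-0.5],[0,0,0]],[255,[0,0,-0.6],[0,0,0]],[255,[0,0,-0.6],[0,0,0]],[255,[0,0,-0.6],[0,0,0]],[255,[0,0,-0.5],[0,0,0]],[255,[0,0,-0.3],[0,0,0]],[255,[-0.2,0.02,0],[0,0,0]],[255,[-0.4,0.03,0],[0,0,0]],[255,[-0.5,0.05,0],[0,0,0]]]'
python3 -m jog '[[255,[-0.6,0.05,0],[0,0,0]],[255,[-0.6,0.05,0],[0,0,0]],[255,[-0.6,0.05,0],[0,0,0]],[255,[-0.6,0.05,0],[0,0,0]],[255,[-0.6,0.05,0],[0,0,0]],[255,[-0.6,0.05,0],[0,0,0]],[255,[-0.6,0.05,0],[0,0,0]],[255,[-0.6,0.05,0],[0,0,0]],[255,[-0.6,0.05,0],[0,0,0]],[255,[-0.6,0.05,0],[0,0,0]]]'
python3 -m jog '[[255,[-0.4,0.05,0],[0,0,0]],[255,[-0.3,0.04,0],[0,0,0]],[255,[-0.16,0.02,0],[0,0,0]],[255,[0,0,0],[0,0,0]],[255,[0,0,0],[0,0,0]],[255,[0,0,0],[0,0,0]]]'
python3 - <<'E'
from h import *
s=read_state();print(tolocal((.512,-.1075,.183),s)/.04,s["tool_pos"])
E
```

```text
time_s: 18.75
tool_pos: [0.4455, 0.1596, 0.1976]
tool_rot: [-2.039, -2.389, 0.002]
force: [-0.1, 0.0, -6.6]
opening: 0.639
finger_force: 40.0
time_s: 19.58
tool_pos: [0.5021, -0.0761, 0.1971]
tool_rot: [-2.042, -2.385, 0.003]
force: [0.4, 0.5, -6.2]
opening: 0.639
finger_force: 40.0
time_s: 20.08
tool_pos: [0.5124, -0.1065, 0.1978]
tool_rot: [-2.04, -2.387, 0.0]
force: [-0.5, 0.6, -5.9]
opening: 0.64
finger_force: 40.0
[-0.02373832 -0.01223192  0.36987919] [ 0.51235677 -0.10650047  0.19779566]
```

```bash
python3 -m jog '[[255,[0,0,0.2],[0,0,0]],[255,[0,0,0.17],[0,0,0]],[255,[0,0,0],[0,0,0]],[255,[0,0,0],[0,0,0]],[255,[0,0,0],[0,0,0]],[255,[0,0,0],[0,0,0]],[255,[0,0,0],[0,0,0]],[255,[0,0,0],[0,0,0]],[255,[0,0,0],[0,0,0]],[255,[0,0,0],[0,0,0]]]'
python3 - <<'E'
from h import *
for n in("scene",):
    p,d=capture(n);cv2.imwrite("pics/end.png",cv2.resize(p[80:300,180:500,::-1],None,fx=2.4,fy=2.4))
E
```

```text
time_s: 20.92
tool_pos: [0.513, -0.1077, 0.1837]
tool_rot: [2.043, 2.387, 0.0]
force: [-0.6, -0.8, -5.3]
opening: 0.639
finger_force: 40.0
```

View pics/end.png

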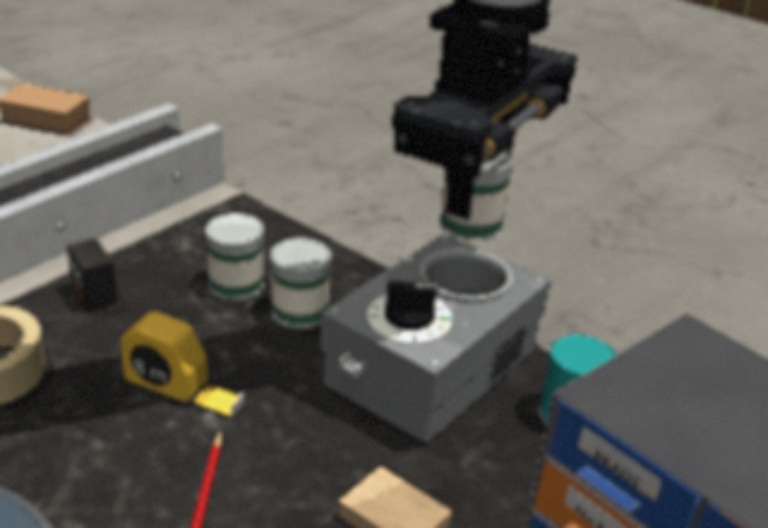

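The tin hangs upright over the hopper at crop (475,205). The other two stand upright at (235,255) and (300,282), and the dial points at the green mark. Handing in.

```bash
python3 -c "from bench import close_job; print(close_job())"
```

```text
the job is handed in; nothing more can be done
None
```

I handed in the job at about 21 s: the dial pointer is on the green mark, the full tin (left-hand one, about 6.4 N) is held upright about 5 cm above the hopper, and the other two tins stand upright on the saw top; the verdict was not shown.

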